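# Coast-down check of an analyser's sample carousel

### The job

Do a coast-down check of the analyser's sample carousel: push it gently (the upright steel finger post is there for that) so that it turns anticlockwise (seen from above) at about one turn in five seconds (never faster than one in three), take the tool off it, and while it coasts freely and still makes at least a turn in fifteen seconds, follow the tall reagent bottle, keeping the fingertips centred over its cap and 2 to 8 cm above it for at least four seconds without a break. Never touch the bottle, leave the things around the carousel alone, and finish only when the carousel stands still with nothing touching it.

Things in the scene. Friction and masses are not known exactly. Their poses are not given: they have to be found in the camera images.
- well: Fixed round white well of the carousel, 310 mm outside diameter, rim 54 mm high; origin on the deck at its centre, on the vertical axis of the carousel; z up. It stands elsewhere and turned otherwise each time.
- hub_top (a point): Centre of the top of the rotor's low grey hub (60 mm diameter), on the axis, 78 mm above the deck. The rotor is a black disc of 280 mm diameter, 15 mm thick, lying in the well, its top face 60 mm above the deck, with low sample tubes standing on a circle of 122 mm radius (tops 70 mm above the deck).
- rotor (a joint): Angle of the carousel's rotor in its well (rad, anticlockwise seen from above is positive, no stops). Starts anywhere, at rest. It runs freely: moment of inertia about 0.0091 kg m2 with the bottle (varies from 0.8 to 1.3 times this), viscous friction 0.0006 N m s/rad, dry friction 0.0004 N m, so that it coasts for some 10 to 25 s.
- post_top (a point): Centre of the top of the steel finger post, an upright round peg of 22 mm diameter on the rotor, 55 mm tall, top 115 mm above the deck, 95 mm from the axis. It turns with the rotor. Push it sideways to turn the carousel.
- cap_top (a point): Centre of the top of the cap of the reagent bottle: white round bottle of 44 mm diameter with a white cap of 40 mm diameter, 65 mm tall, top 125 mm above the deck, fixed upright in the rotor 95 mm from the axis, straight across the axis from the finger post. It turns with the rotor. While following, the TCP (19 mm behind the fingertips) has to stay within 20 mm of this point horizontally.
- bottle: The reagent bottle, stiff to turn about its own axis in its holder; origin at the centre of its underside, 60 mm above the deck.
- tube_rack: Bystander: white rack with five capped tubes, 70 x 160 mm, 102 mm tall; origin at the centre of its underside.
- wash_jar: Bystander: jar of 68 mm diameter, 110 mm tall; origin at the centre of its underside.
- cup_tray: Bystander: open grey tray, 120 x 100 mm, 40 mm tall; origin at the centre of its underside.

How it is judged:
By the outcome, as a careful person would: the job done as asked, in the order asked, and still so for the second after the job is handed in, with the robot touching nothing.
It also fails if it takes over 70 s, if anything falls off the work surface, if the arm or the gripper's body presses on something with over 40 N, if the wrist force passes 120 N, or if a joint passes its speed limit or range.

### The arm

A 6-joint arm with a two-finger parallel gripper is mounted at the origin on the work surface. World frame = base frame: x ahead of the robot, y to its left, z up, the work surface at z = 0. Lengths are in m, angles in rad, forces in N, time in s.
With the tool pointing down it reaches from about 0.25 to 0.775 m from the base axis. Payload 4 kg.
Tool frame: the origin (TCP) lies between the finger pads, 19 mm behind the fingertips; this is the grasp point; z points along the fingers, y is the line along which they close (so a half turn about z gives the same grasp; the last joint's range is limited). The gripper opens to 94 mm and grips with 3 to 60 N. Pads are 16 mm wide; open, the fingers measure 119 mm over their backs; the gripper's body (75 mm by 177 mm) begins 78 mm behind the grasp point.
Start: joints at [1.205, 0.087, 1.371, -0, 1.684, -0.103], TCP at [0.143, 0.531, 0.224] pointing down, gripper open.
Joint ranges: [-3.1, 3.1], [-0.76, 2.03], [0.27, 2.55], [-1.08, 4.22], [0.17, 2.65], [-2.57, 2.57]. Speed limits (rad/s): [2.79, 2.79, 3.14, 3.14, 3.14, 3.14].

### API

Orientations are given as [roll, pitch, yaw] about the fixed x, y, z axes, in that order (R = Rz(yaw) Ry(pitch) Rx(roll)).
In Python, from bench import robot gives the robot as it stands. The module is installed in compiled form; this text tells all that it offers.
- The arm moves only by the tool arm_command, never from a script. Its argument "targets" is a list of rows, each a list of 4 numbers: the shift along the world's x, y, z as a fraction of full scale, then the turn about the world's z as a fraction of full scale. A call has 1 to 8 rows; each row is the pose to reach, as a shift and turn from the pose commanded when the call began; what a row does not reach only later rows make up. Full scale, the value 1, is 0.5 m for a shift and 120 degrees for a turn. A row lasts 1/12 s, in which the tool goes at most 41.7 mm and 7.16 degrees, less where a joint would pass 70% of its speed; a pose out of reach is approached as far as the arm can. A call with a number of a shift or a turn outside -1 to 1 is refused whole. A call with a gripper value outside its range is refused whole. "claw" is the closure, from 0 (fully open) to 1 (shut), set as the call begins (left out, the last holds). The fingers move at their own pace and stop on an object; the grip force is fixed at half the most. Time passes only in rows, so rows that repeat a pose let the fingers close. It gives the time, the measured TCP pose, the force, the opening and the grip force at its end, in the units of the state.
- robot.get_obs(): the state, without advancing time (a new reading comes with each control period).
- robot.snapshot(name): name is "side" or "top"; returns the picture (480x640x3 uint8, red, green, blue); there is no depth.
- robot.camera_info(name): a dict with "vfov" (degrees; the focal length in pixels is half the picture's height over the tangent of half this angle, whatever the lens; pixels are square), "cx", "cy" (the principal point, pixels), "extrinsics" (4x4, takes a point from camera to world coordinates). Camera axes: x right, y up, looking along -z (the intrinsics and any distortion apply to the point x, -y, -z); pixel columns grow to the right and rows downward; lengths in m; the calibration is good to about 2 mm. A picture is of the moment at which its call begins. camera_info takes no time and is no camera call.
- robot.close_job(): hands the job in; it is judged then, once.
The state is a dict: "time": time; "joint_positions": joint angles; "qvel": joint speeds; "joint_torque": joint torques, N m; "tool_pos": TCP position; "ee_rot": TCP orientation; "wrist_force": force on the tool from outside, world axes, zero at the start; "wrist_torque": the same for the moment, N m; "width": finger opening in m; "finger_force": force on a finger pad.
Only numpy, scipy, OpenCV 4.12 (cv2) and the standard library are available. Lean on these libraries where they do the work, as an engineer would, in place of code of your own. Each camera call takes 0.05 s, during which the arm holds its last target. There are 200 camera calls.

## Working session

There is one attempt and no reset: what is moved stays moved. The work goes in short steps, Python scripts to look and compute and a tool call to move; the robot and the scene stay as the last step left them, time stands still between calls to the robot, and variables do not carry over. Pictures are saved under pics/ and viewed, at most 10 in all, crops included, and the job is handed in when it is done.

Besides the shell and the picture viewer there is one more tool, called as name([rows], argument=value, ...), one row to a line, values as JSON. arm_command: Moves the arm, as the interface text tells. Shift numbers are shares of 0.5 m and turn numbers shares of 120 degrees, none past 1 either way. Its arguments: {"type":"object","properties":{"targets":{"type":"array"},"claw":{"type":"number"}},"required":["targets"]}

```bash
mkdir -p pics
python3 - <<'E'
from bench import robot
import cv2
for n in("top","side"):
    i=robot.camera_info(n);print(n,i)
    cv2.imwrite(f"pics/{n}0.png",robot.snapshot(n)[:,:,::-1])
o=robot.get_obs();print(o)
E
```

```text
top {'vfov': 55.05422147107477, 'cx': 318.65907160176977, 'cy': 244.24348889313904, 'extrinsics': array([[ 1.64679857e-02,  9.83422007e-01, -1.80582283e-01,
         3.61813792e-01],
       [-9.99862523e-01,  1.65465388e-02, -1.07148560e-03,
         2.29750831e-02],
       [ 1.93428922e-03,  1.80575102e-01,  9.83559297e-01,
         1.20214904e+00],
       [ 0.00000000e+00,  0.00000000e+00,  0.00000000e+00,
         1.00000000e+00]])}
side {'vfov': 53.86522783966871, 'cx': 321.3996450669077, 'cy': 233.3222828324999, 'extrinsics': array([[ 0.98879809,  0.11698152, -0.09270201,  0.42783725],
       [-0.14873651,  0.7203162 , -0.67751164, -0.88231265],
       [-0.01248158,  0.68371039,  0.7296467 ,  1.06940689],
       [ 0.        ,  0.        ,  0.        ,  1.        ]])}
{'time': 0.1, 'joint_positions': array([ 1.20489149e+00,  8.78632728e-02,  1.37206340e+00, -6.68329160e-06,
        1.68361569e+00, -1.03107203e-01]), 'qvel': array([ 0.00133889, -0.00103979, -0.00335419, -0.00131327, -0.00320342,
       -0.00088948]), 'joint_torque': array([ 1.91824460e-03, -3.41255808e+01, -3.03300297e+01,  7.19217723e-02,
        3.04205215e-02, -9.94445622e-05]), 'tool_pos': array([0.14272865, 0.53068991, 0.22325109]), 'ee_rot': array([-3.13965261e+00, -1.94066278e-04,  2.87879409e+00]), 'wrist_force': array([-0.44285224, -0.35315575, -0.11369417]), 'wrist_torque': array([0.00533473, 0.03661799, 0.02044545]), 'finger_force': 0.0, 'width': 0.09386626622282243}
```

View pics/top0.png

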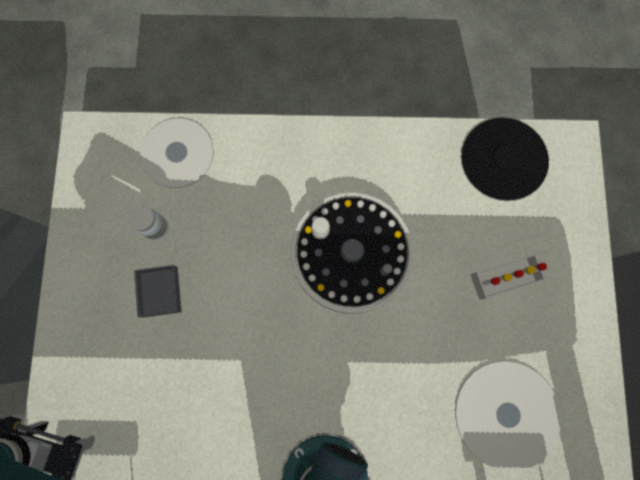

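View pics/side0.png

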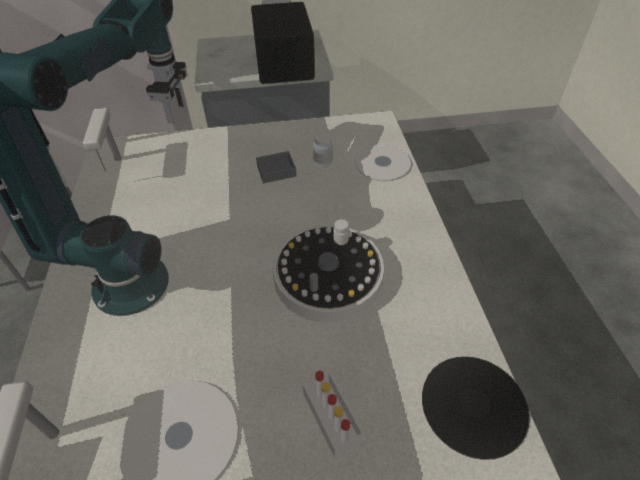

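Top view: hub at about (352,250), cap at (320,227), post near (387,269), with the bystanders well clear. Side view: hub at (328,262), cap at (341,224), post top at (314,276).

```bash
cat > h.py <<'E'
from bench import robot
import numpy as np, cv2
def ray(n,u,v,z):
    i=robot.camera_info(n);E=i["extrinsics"];f=240/np.tan(np.radians(i["vfov"]/2))
    d=E[:3,:3]@[(u-i["cx"])/f,-(v-i["cy"])/f,-1];o=E[:3,3]
    return (o+d*(z-o[2])/d[2])[:2]
def proj(n,p):
    i=robot.camera_info(n);E=i["extrinsics"];f=240/np.tan(np.radians(i["vfov"]/2))
    c=E[:3,:3].T@(np.array(p)-E[:3,3]);return i["cx"]-f*c[0]/c[2],i["cy"]+f*c[1]/c[2]
E
python3 - <<'E'
from h import *
for n,L in(("top",[(352,250,.078),(320,227,.125),(387,269,.115),(150,225,.1),(508,278,.1),(158,290,.04)]),("side",[(328,262,.078),(341,224,.125),(314,276,.115)])):
    for u,v,z in L:print(n,u,v,ray(n,u,v,z))
t=cv2.imread("pics/top0.png")[180:325,280:425];s=cv2.imread("pics/side0.png")[200:330,260:400]
cv2.imwrite("pics/c.png",np.hstack([cv2.resize(t,(400,400),interpolation=0),cv2.resize(s,(400,400),interpolation=0)]))
E
```

```text
top 352 250 [ 0.55510468 -0.05859971]
top 320 227 [0.60160968 0.02162929]
top 387 269 [ 0.50431508 -0.1392821 ]
top 150 225 [0.60515236 0.43818923]
top 508 278 [ 0.48936312 -0.43209871]
top 158 290 [0.45124676 0.42682194]
side 328 262 [ 0.5556192  -0.07036459]
side 341 224 [0.60710203 0.02108898]
side 314 276 [ 0.50822779 -0.14075188]
```

View pics/c.png

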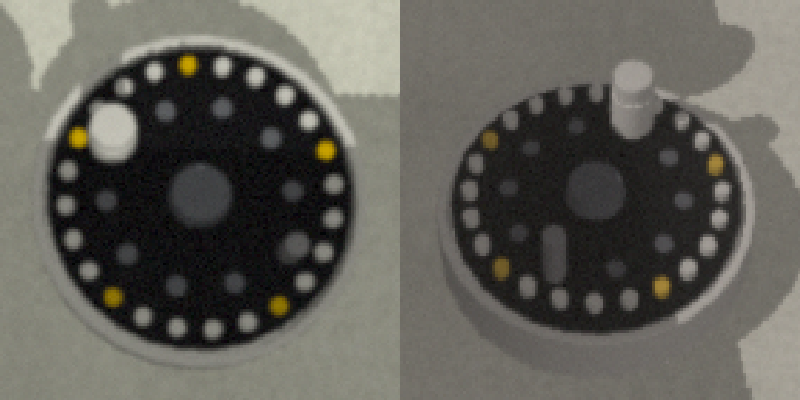

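```bash
cat >> h.py <<'E'
C=np.array([.555,-.0593]); PH=np.radians(np.arange(0,360,.5))
def prof(n,img,z=.07):
    img=img.astype(np.float32);Y=[];W=[]
    for r in(.119,.122,.125):
        p=np.array([proj(n,(C[0]+r*np.cos(a),C[1]+r*np.sin(a),z)) for a in PH],np.float32)
        c=cv2.remap(img,p[None,:,0],p[None,:,1],cv2.INTER_LINEAR)[0]
        W.append(c.mean(1)); Y.append(np.clip((c[:,0]+c[:,1])/2-c[:,2],0,None))
    W=np.mean(W,0); Y=np.mean(Y,0); Y=np.clip(Y-25,0,60)
    k=np.ones(30)/30; W=W-np.convolve(np.r_[W[-30:],W,W[:30]],k,'same')[30:-30]
    return np.clip(W,-40,40),Y
def bumps(a):
    d=(np.degrees(PH)[:,None]-np.array(a)[None]+180)%360-180
    return np.exp(-(d/2.5)**2/2).sum(1)
TW=bumps(np.arange(24)*15); TW-=TW.mean(); TY=bumps([0,75,150,225,300])
def corr(s,t):return np.fft.ifft(np.fft.fft(s)*np.conj(np.fft.fft(t))).real
def ring(n,img):
    "angle (deg) of the first yellow tube, quality"
    W,Y=prof(n,img);s=corr(Y,TY)/25+corr(W,TW)/25*.5
    k=int(s.argmax());a,b,c=s[k-1],s[k],s[(k+1)%720]
    o=np.sort(np.r_[s[:max(k-8,0)],s[k+9:]])[-1]
    return (k+.5*(a-c)/(a-2*b+c))*.5, b, o
E
python3 - <<'E'
from h import *
for n in("top","side"):
    im=cv2.imread(f"pics/{n}0.png")[:,:,::-1]
    print(n,ring(n,im))
    for z in (.06,.07,.08):
        W,Y=prof(n,im,z);print(z,abs(corr(W,TW)).max())
print(robot.get_obs()["time"])
E
```

```text
top (np.float64(65.49150077777502), np.float64(292.7499033412597), np.float64(265.6093406210066))Traceback (most recent call last):
  File "<stdin>", line 6, in <module>
  File "h.py", line 14, in prof
    p=np.array([proj(n,(C[0]+r*np.cos(a),C[1]+r*np.sin(a),z)) for a in PH],np.float32)
                ~~~~^^^^^^^^^^^^^^^^^^^^^^^^^^^^^^^^^^^^^^^^^
  File "h.py", line 8, in proj
    i=robot.camera_info(n);E=i["extrinsics"];f=240/np.tan(np.radians(i["vfov"]/2))
ValueError: time passes only in moves, steps and waits
```

```bash
python3 - <<'E'
s=open("h.py").read()
a=s.index("def ray");b=s.index("C=np")
s=s[:a]+'''INFO={n:robot.camera_info(n) for n in("top","side")}
def ray(n,u,v,z):
    i=INFO[n];E=i["extrinsics"];f=240/np.tan(np.radians(i["vfov"]/2))
    d=E[:3,:3]@[(u-i["cx"])/f,-(v-i["cy"])/f,-1];o=E[:3,3]
    return (o+d*(z-o[2])/d[2])[:2]
def proj(n,p):
    i=INFO[n];E=i["extrinsics"];f=240/np.tan(np.radians(i["vfov"]/2))
    c=(np.atleast_2d(p)-E[:3,3])@E[:3,:3]
    return np.c_[i["cx"]-f*c[:,0]/c[:,2],i["cy"]+f*c[:,1]/c[:,2]]
'''+s[b:]
s=s.replace("np.array([proj(n,(C[0]+r*np.cos(a),C[1]+r*np.sin(a),z)) for a in PH],np.float32)",
"proj(n,np.c_[C[0]+r*np.cos(PH),C[1]+r*np.sin(PH),0*PH+z]).astype(np.float32)")
open("h.py","w").write(s)
E
python3 - <<'E'
import h
from h import *
from scipy.optimize import minimize
for n in("top","side"):
    im=cv2.imread(f"pics/{n}0.png")[:,:,::-1]
    print(n,ring(n,im))
    def f(c):
        h.C=np.array(c)
        W,Y=prof(n,im);return -(corr(Y,TY)/25+corr(W,TW)/50).max()
    r=minimize(f,[.555,-.0593],method="Nelder-Mead",options=dict(initial_simplex=[[.555,-.0593],[.561,-.0593],[.555,-.053]]))
    h.C=r.x;print(r.x,r.fun,ring(n,im)); h.C=np.array([.555,-.0593])
print(robot.get_obs()["time"])
E
```

```text
top (np.float64(65.49150077777502), np.float64(292.7499033412597), np.float64(265.6093406210066))
[ 0.55672384 -0.05896512] -300.07727759177453 (np.float64(65.4849512292598), np.float64(300.07727759177453), np.float64(272.8422985195068))
side (np.float64(140.62484545777332), np.float64(195.63913772500467), np.float64(195.63913757756674))
[ 0.55654528 -0.06052559] -204.56140574340537 (np.float64(140.60450866856226), np.float64(204.56140574340537), np.float64(204.56140545679398))
0.1
```

arm_command([
  [0.3,-0.6,0],
  [0.3,-0.6,0],
  [0.3,-0.6,0],
  [0.3,-0.6,0],
  [0.3,-0.6,0],
  [0.3,-0.6,0],
  [0.3,-0.6,0],
  [0.3,-0.6,0],
], claw=1)

```text
schema error: expected 4 numbers
```

arm_command([
  [0.3,-0.6,0,0],
  [0.3,-0.6,0,0],
  [0.3,-0.6,0,0],
  [0.3,-0.6,0,0],
  [0.3,-0.6,0,0],
  [0.3,-0.6,0,0],
  [0.3,-0.6,0,0],
  [0.3,-0.6,0,0],
], claw=1)

```text
time: 0.77
tool_pos: [0.292, 0.2311, 0.224]
ee_rot: [3.142, 0.0, 2.88]
wrist_force: [0.6, 0.6, -0.2]
width: 0.0437
finger_force: 0.0
```

arm_command([
  [0.368,-0.73,0,0],
  [0.368,-0.73,0,0],
  [0.368,-0.73,0,0],
  [0.368,-0.73,0,0],
  [0.368,-0.73,0,0],
  [0.368,-0.73,0,0],
  [0.368,-0.73,0,0],
  [0.368,-0.73,0,0],
])

```text
time: 1.43
tool_pos: [0.4422, -0.0668, 0.2239]
ee_rot: [3.141, -0.0, 2.878]
wrist_force: [1.3, 1.0, -0.6]
width: 0.0006
finger_force: 0.0
```

arm_command([
  [0.074,-0.146,0,0],
  [0.074,-0.146,0,0],
  [0.074,-0.146,0,0],
  [0.074,-0.146,0,0],
])

```text
time: 1.77
tool_pos: [0.4789, -0.139, 0.2228]
ee_rot: [3.141, -0.003, 2.875]
wrist_force: [-0.4, 0.5, -0.9]
width: 0.0006
finger_force: 0.0
```

arm_command([
  [-0.004,0.01,-0.08,0],
  [-0.004,0.01,-0.15,0],
  [-0.004,0.01,-0.21,0],
  [-0.004,0.01,-0.236,0],
  [-0.004,0.01,-0.236,0],
  [-0.004,0.01,-0.236,0],
])

```text
time: 2.27
tool_pos: [0.4762, -0.1311, 0.1061]
ee_rot: [3.141, -0.001, 2.88]
wrist_force: [-0.1, 0.4, 0.7]
width: 0.0006
finger_force: 0.0
```

```bash
python3 - <<'E'
s=open("h.py").read().replace("C=np.array([.555,-.0593])","C=np.array([.5565,-.0597])")
s=s.replace("def ring(n,img):","def ring(n,img,prior=None):").replace("    k=int(s.argmax())","""    if prior is not None:
        d=(np.arange(720)*.5-prior+180)%360-180; s=np.where(abs(d)<32,s,-99)
    k=int(s.argmax())""")
open("h.py","w").write(s)
E
python3 - <<'E'
from h import *
o=robot.get_obs();print(o["time"],o["tool_pos"],o["wrist_force"])
ims=[robot.snapshot(n) for n in("top","side")]
for n,i in zip(("top","side"),ims):print(n,ring(n,i,65))
cv2.imwrite("pics/d.png",np.hstack([cv2.resize(ims[0][160:345,260:445],(400,400)),cv2.resize(ims[1][160:345,230:415],(400,400))])[:,:,::-1])
E
```

```text
2.2667 [ 0.47623353 -0.13114222  0.10608512] [-0.09195746  0.37121537  0.68996839]
top (np.float64(65.26785162193072), np.float64(214.3398447275724), np.float64(116.42428137368253))
side (np.float64(65.38662110705542), np.float64(156.5259253361059), np.float64(104.36676496970158))
```

View pics/d.png

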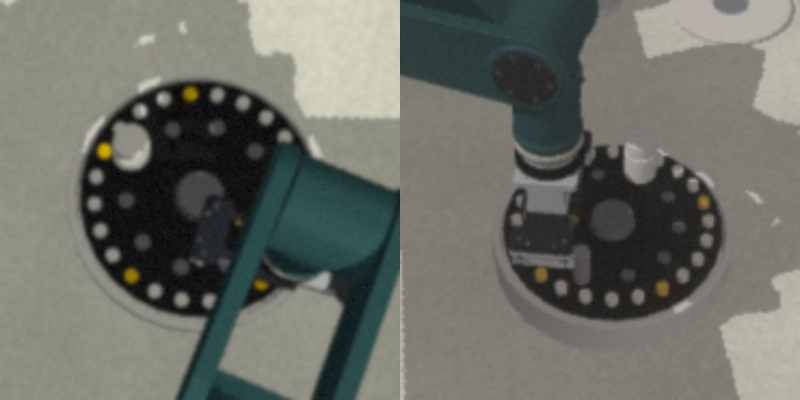

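arm_command([
  [0.0095,-0.003,0,0],
  [0.017,-0.0055,0,0],
  [0.022,-0.007,0,0],
  [0.0265,-0.0085,0,0],
  [0.034,-0.011,0,0],
  [0.0455,-0.0145,0,0],
  [0.06,-0.019,0,0],
  [0.077,-0.0245,0,0],
])

```text
time: 3.03
tool_pos: [0.5158, -0.1451, 0.1062]
ee_rot: [-3.142, -0.001, 2.879]
wrist_force: [-0.6, 1.4, 0.7]
width: 0.0005
finger_force: 0.0
```

arm_command([
  [0.018,-0.006,0,0],
  [0.0365,-0.012,0,0],
  [0.055,-0.0175,0,0],
  [0.055,-0.0175,0,0],
  [0.045,-0.015,0.06,0],
  [0.03,-0.01,0.14,0],
  [0.0,0.0,0.168,0],
])

```text
time: 3.62
tool_pos: [0.5178, -0.1459, 0.1952]
ee_rot: [-3.141, 0.007, 2.879]
wrist_force: [0.7, 0.1, 1.9]
width: 0.0005
finger_force: 0.0
```

```bash
cat > look.py <<'E'
import sys,json,os
from h import *
# usage: look.py prior_cap_deg [cams]; cap = ring - 7.1
pr=float(sys.argv[1])+7.1; L=json.load(open("log.json")) if os.path.exists("log.json") else []
for n in (sys.argv[2].split(",") if len(sys.argv)>2 else ("top","side")):
    t=robot.get_obs()["time"]; im=robot.snapshot(n); cv2.imwrite(f"pics/{n}_{t:.2f}.png",im[:,:,::-1])
    a,b,c=ring(n,im,pr); a=pr+(a-pr+180)%360-180-7.1; print(n,round(t,3),round(a,2),b,c); L.append([t,a,n,b])
json.dump(L,open("log.json","w"))
o=robot.get_obs();print(o["time"],o["tool_pos"],o["wrist_force"])
E
python3 look.py 115
```

```text
top 3.617 121.55 214.9832879046481 133.45864583763375
side 3.667 125.37 222.10087701723006 122.34009104478888
3.7167 [ 0.51658131 -0.1452723   0.19511498] [-0.16491969 -0.68300022  0.4660356 ]
```

```bash
cat > plan.py <<'E'
import sys,json
from h import *
from scipy.optimize import least_squares
cmd=np.array([float(sys.argv[1]),float(sys.argv[2])])
L=json.load(open("log.json"));t=np.array([l[0] for l in L]);a=np.radians([l[1] for l in L]);t0=t[0]
def th(p,t):   # closed form coast: w' = -k w - .67 k
    s=t-t0;A=p[1]+.67;return p[0]+A*(1-np.exp(-p[2]*s))/p[2]-.67*s
w=lambda p,t:(p[1]+.67)*np.exp(-p[2]*(t-t0))-.67
r=least_squares(lambda p:np.r_[(th(p,t)-a)/.012,(p[1]-1.28)/.1,(p[2]-.063)/.01],[a[0],1.28,.063]);p=r.x
now=robot.get_obs()["time"]
print("now",now,"w0",p[1],"k",p[2],"w",w(p,now),"res deg",np.degrees(th(p,t)-a).round(2)[-4:])
for k in range(1,9):
    q=th(p,now+k/12);c=C+.095*np.array([np.cos(q),np.sin(q)]);print(k,np.degrees(q).round(1),c.round(4),((c-cmd)/.5).round(3))
print("w end",w(p,now+8/12))
E
python3 plan.py .5165 -.146
```

```text
now 3.7167 w0 1.2845022274643205 k 0.0629978012191829 w 1.2722279962565421 res deg [ 0.07 -0.07]
1 135.0 [0.4893 0.0075] [-0.054  0.307]
2 141.0 [4.827e-01 1.000e-04] [-0.068  0.292]
3 147.0 [ 0.4769 -0.0079] [-0.079  0.276]
4 152.9 [ 0.472  -0.0164] [-0.089  0.259]
5 158.7 [ 0.468  -0.0252] [-0.097  0.242]
6 164.5 [ 0.4649 -0.0344] [-0.103  0.223]
7 170.3 [ 0.4629 -0.0437] [-0.107  0.205]
8 176.0 [ 0.4617 -0.0531] [-0.11   0.186]
w end 1.1923464625180302
```

arm_command([
  [-0.025,0.065,0,0],
  [-0.05,0.13,0,0],
  [-0.072,0.19,0,0],
  [-0.086,0.235,0,0],
  [-0.096,0.238,0,0],
  [-0.103,0.223,0,0],
  [-0.107,0.205,0,0],
  [-0.11,0.186,0,0],
])

```text
time: 4.38
tool_pos: [0.4604, -0.0537, 0.1897]
ee_rot: [-3.141, -0.001, 2.878]
wrist_force: [-1.4, -0.2, -0.4]
width: 0.0007
finger_force: 0.0
```

```bash
python3 look.py 176; python3 plan.py .4615 -.053
```

```text
top 4.383 176.53 215.40646563358274 115.7114256499226
side 4.433 180.17 232.12880284516058 132.75718588956357
4.4833 [ 0.46049999 -0.05459272  0.18988946] [-0.42281738  0.51497328 -0.08166778]
now 4.4833 w0 1.29910163770498 k 0.06282927959212484 w 1.1947547881680984 res deg [ 0.06 -0.05  0.09 -0.1 ]
1 189.2 [ 0.4627 -0.0749] [ 0.002 -0.044]
2 194.8 [ 0.4647 -0.084 ] [ 0.006 -0.062]
3 200.4 [ 0.4675 -0.0928] [ 0.012 -0.08 ]
4 205.9 [ 0.4711 -0.1013] [ 0.019 -0.097]
5 211.4 [ 0.4754 -0.1093] [ 0.028 -0.113]
6 216.9 [ 0.4805 -0.1167] [ 0.038 -0.127]
7 222.3 [ 0.4862 -0.1236] [ 0.049 -0.141]
8 227.7 [ 0.4925 -0.1299] [ 0.062 -0.154]
w end 1.1182605313487235
```

arm_command([
  [0.002,-0.044,0,0],
  [0.006,-0.062,0,0],
  [0.012,-0.08,0,0],
  [0.019,-0.097,0,0],
  [0.028,-0.113,0,0],
  [0.038,-0.127,0,0],
  [0.049,-0.141,0,0],
  [0.065,-0.157,0,0],
])

```text
time: 5.15
tool_pos: [0.4936, -0.1308, 0.1903]
ee_rot: [3.141, -0.0, 2.879]
wrist_force: [0.6, -0.2, 0.4]
width: 0.0004
finger_force: 0.0
```

```bash
python3 look.py 227.7 side; python3 plan.py .494 -.1315
```

```text
side 5.15 228.08 196.41071924654364 109.75199500714831
5.2 [ 0.49491617 -0.1322728   0.19008956] [ 0.31465693 -0.71811407  0.00621319]
now 5.2 w0 1.301425990032448 k 0.06152407031271261 w 1.1184441879742515 res deg [-0.09  0.18  0.   -0.1 ]
1 236.5 [ 0.5041 -0.1389] [ 0.02  -0.015]
2 241.8 [ 0.5116 -0.1434] [ 0.035 -0.024]
3 247.0 [ 0.5194 -0.1472] [ 0.051 -0.031]
4 252.2 [ 0.5275 -0.1502] [ 0.067 -0.037]
5 257.3 [ 0.5357 -0.1524] [ 0.083 -0.042]
6 262.4 [ 0.544  -0.1539] [ 0.1   -0.045]
7 267.5 [ 0.5524 -0.1546] [ 0.117 -0.046]
8 272.5 [ 0.5607 -0.1546] [ 0.133 -0.046]
w end 1.0465732830453667
```

arm_command([
  [0.02,-0.015,0,0],
  [0.035,-0.024,0,0],
  [0.051,-0.031,0,0],
  [0.067,-0.037,0,0],
  [0.083,-0.042,0,0],
  [0.1,-0.045,0,0],
  [0.117,-0.046,0,0],
  [0.137,-0.046,0,0],
])

```text
time: 5.87
tool_pos: [0.5623, -0.1534, 0.1903]
ee_rot: [3.141, -0.0, 2.879]
wrist_force: [0.9, 0.7, -0.8]
width: 0.0002
finger_force: 0.0
```

```bash
python3 look.py 272.5 side; python3 plan.py .5625 -.1545
```

```text
side 5.867 272.67 194.86626283680204 117.77442335693716
5.9167 [ 0.5638466  -0.15325124  0.19000871] [ 1.4400414  -0.08817388 -0.1638103 ]
now 5.9167 w0 1.301204099888199 k 0.060958619671506065 w 1.0433315483939696 res deg [ 0.18  0.   -0.06 -0.03]
1 280.6 [ 0.574  -0.1531] [0.023 0.003]
2 285.5 [ 0.5819 -0.1512] [0.039 0.007]
3 290.4 [ 0.5896 -0.1487] [0.054 0.012]
4 295.2 [ 0.597  -0.1456] [0.069 0.018]
5 300.0 [ 0.604  -0.1419] [0.083 0.025]
6 304.8 [ 0.6107 -0.1377] [0.096 0.034]
7 309.5 [ 0.6169 -0.133 ] [0.109 0.043]
8 314.2 [ 0.6227 -0.1278] [0.12  0.053]
w end 0.9750991718252439
```

arm_command([
  [0.023,0.003,0,0],
  [0.039,0.007,0,0],
  [0.054,0.012,0,0],
  [0.069,0.018,0,0],
  [0.083,0.025,0,0],
  [0.096,0.034,0,0],
  [0.109,0.043,0,0],
  [0.122,0.056,0,0],
])

```text
time: 6.58
tool_pos: [0.6231, -0.125, 0.1903]
ee_rot: [-3.142, -0.0, 2.879]
wrist_force: [0.4, -0.4, 0.6]
width: 0.0006
finger_force: 0.0
```

```bash
python3 look.py 314.2 side; python3 plan.py .6235 -.1265
```

```text
side 6.583 314.17 185.59332525627508 118.57238287697938
6.6333 [ 0.62403551 -0.12346997  0.19011186] [ 0.59484036  1.07942173 -0.3195049 ]
now 6.6333 w0 1.3012056073978548 k 0.06095969503154601 w 0.9700952558470258 res deg [ 0.   -0.06 -0.03  0.  ]
1 321.6 [ 0.6309 -0.1187] [0.015 0.016]
2 326.1 [ 0.6354 -0.1126] [0.024 0.028]
3 330.7 [ 0.6393 -0.1062] [0.032 0.041]
4 335.2 [ 0.6427 -0.0996] [0.038 0.054]
5 339.6 [ 0.6456 -0.0928] [0.044 0.067]
6 344.0 [ 0.6478 -0.0858] [0.049 0.081]
7 348.4 [ 0.6496 -0.0788] [0.052 0.095]
8 352.8 [ 0.6507 -0.0717] [0.054 0.11 ]
w end 0.904778340676952
```

arm_command([
  [0.015,0.016,0,0],
  [0.024,0.028,0,0],
  [0.032,0.041,0,0],
  [0.038,0.054,0,0],
  [0.044,0.067,0,0],
  [0.049,0.081,0,0],
  [0.052,0.095,0,0],
  [0.054,0.113,0,0],
])

```text
time: 7.3
tool_pos: [0.6496, -0.0684, 0.1903]
ee_rot: [-3.142, -0.0, 2.878]
wrist_force: [-0.6, 0.4, 0.2]
width: 0.0006
finger_force: 0.0
```

```bash
python3 look.py 352.8 side; python3 plan.py .6505 -.070
```

```text
side 7.3 352.62 224.3236022705175 223.90124424107267
7.35 [ 0.64971667 -0.06631893  0.19034421] [0.13864355 1.55097254 0.01474274]
now 7.35 w0 1.3019504129126553 k 0.06131478936585647 w 0.8984950725560849 res deg [-0.05 -0.04 -0.05  0.04]
1 359.5 [ 0.6515 -0.0605] [0.002 0.019]
2 363.7 [ 0.6513 -0.0535] [0.002 0.033]
3 367.9 [ 0.6506 -0.0466] [0.    0.047]
4 372.1 [ 0.6494 -0.0398] [-0.002  0.06 ]
5 376.2 [ 0.6477 -0.0332] [-0.006  0.074]
6 380.3 [ 0.6456 -0.0267] [-0.01   0.087]
7 384.3 [ 0.6431 -0.0205] [-0.015  0.099]
8 388.4 [ 0.6401 -0.0146] [-0.021  0.111]
w end 0.8356731604623918
```

arm_command([
  [0.002,0.017,0,0],
  [0.002,0.031,0,0],
  [0.001,0.045,0,0],
  [-0.002,0.058,0,0],
  [-0.005,0.072,0,0],
  [-0.009,0.085,0,0],
  [-0.014,0.097,0,0],
  [-0.021,0.111,0,0],
])

```text
time: 8.02
tool_pos: [0.6388, -0.0129, 0.1903]
ee_rot: [-3.142, 0.0, 2.879]
wrist_force: [0.5, 0.6, 0.0]
width: 0.0004
finger_force: 0.0
```

```bash
python3 look.py 388.4 side; python3 plan.py .6395 -.0135
```

```text
side 8.017 388.54 209.1099747541652 132.14735743098606
8.0667 [ 0.63813138 -0.01136477  0.19046258] [-0.18568522  0.48856777 -0.28644252]
now 8.0667 w0 1.3009833219613753 k 0.0609534153357174 w 0.8327396389344343 res deg [-0.05 -0.03  0.11 -0.06]
1 394.8 [ 0.6345 -0.0054] [-0.01   0.016]
2 398.8 [ 6.306e-01 -2.000e-04] [-0.018  0.027]
3 402.6 [0.6264 0.0047] [-0.026  0.036]
4 406.5 [0.6219 0.0092] [-0.035  0.045]
5 410.3 [0.6172 0.0134] [-0.045  0.054]
6 414.1 [0.6122 0.0172] [-0.055  0.061]
7 417.8 [0.6071 0.0207] [-0.065  0.068]
8 421.5 [0.6018 0.0238] [-0.075  0.075]
w end 0.7728989620239798
```

arm_command([
  [-0.01,0.016,0,0],
  [-0.018,0.027,0,0],
  [-0.026,0.036,0,0],
  [-0.035,0.045,0,0],
  [-0.045,0.054,0,0],
  [-0.055,0.061,0,0],
  [-0.065,0.068,0,0],
  [-0.076,0.075,0,0],
])

```text
time: 8.73
tool_pos: [0.6005, 0.0243, 0.1903]
ee_rot: [3.142, 0.0, 2.879]
wrist_force: [-0.3, 0.3, 1.0]
width: 0.0008
finger_force: 0.0
```

```bash
python3 look.py 421.5 side; python3 plan.py .6015 .024
```

```text
side 8.733 421.64 218.44074160975572 134.12095356794822
8.7833 [0.5996601  0.0250625  0.19052356] [ 0.11066255  1.10897859 -0.2609041 ]
now 8.7833 w0 1.3004756845321181 k 0.06079482622116645 w 0.7693223732156201 res deg [-0.02  0.12 -0.01 -0.04]
1 427.5 [0.5929 0.028 ] [-0.017  0.008]
2 431.1 [0.5873 0.0302] [-0.028  0.012]
3 434.7 [0.5816 0.0319] [-0.04   0.016]
4 438.2 [0.5759 0.0333] [-0.051  0.019]
5 441.7 [0.5701 0.0343] [-0.063  0.021]
6 445.2 [0.5644 0.035 ] [-0.074  0.022]
7 448.7 [0.5587 0.0353] [-0.086  0.023]
8 452.1 [0.553  0.0352] [-0.097  0.022]
w end 0.7121531605992538
```

arm_command([
  [-0.017,0.008,0,0],
  [-0.028,0.012,0,0],
  [-0.04,0.016,0,0],
  [-0.051,0.019,0,0],
  [-0.063,0.021,0,0],
  [-0.074,0.022,0,0],
  [-0.086,0.023,0,0],
  [-0.097,0.022,0,0],
])

```text
time: 9.45
tool_pos: [0.5519, 0.0352, 0.1903]
ee_rot: [3.141, -0.0, 2.879]
wrist_force: [-1.2, -0.3, 0.3]
width: 0.0007
finger_force: 0.0
```

arm_command([
  [-0.03,0.0,0.05,0],
  [-0.06,0.0,0.1,0],
  [-0.12,0.02,0.15,0],
  [-0.2,0.05,0.2,0],
  [-0.28,0.1,0.2,0],
  [-0.28,0.16,0.2,0],
  [-0.28,0.2,0.2,0],
  [-0.28,0.2,0.2,0],
])

```text
time: 10.12
tool_pos: [0.4113, 0.1377, 0.2912]
ee_rot: [3.139, 0.002, 2.883]
wrist_force: [-0.5, -0.5, 0.2]
width: 0.0007
finger_force: 0.0
```

arm_command([
  [0,0,0,0],
  [0,0,0,0],
  [0,0,0,0],
  [0,0,0,0],
  [0,0,0,0],
  [0,0,0,0],
  [0,0,0,0],
  [0,0,0,0],
])

```text
time: 10.78
tool_pos: [0.4126, 0.1348, 0.2903]
ee_rot: [-3.142, -0.0, 2.878]
wrist_force: [-0.7, 0.2, 0.5]
width: 0.0006
finger_force: 0.0
```

```bash
cat > wait.py <<'E'
from h import *
import sys
P=0
for i in range(int(sys.argv[1])):
    t=robot.get_obs()["time"];im=robot.snapshot("top")
    if i%20==0: print(round(t,2),ring("top",im))
cv2.imwrite("pics/w%.1f.png"%t,im[:,:,::-1]);t=robot.get_obs()["time"];im=robot.snapshot("top");print(round(t,2),ring("top",im))
E
python3 wait.py 120
```

```text
10.78 (np.float64(149.3755028526226), np.float64(301.3233255374432), np.float64(275.28841627740456))
11.78 (np.float64(181.84200126111068), np.float64(300.00891427134434), np.float64(274.2050330054767))
12.78 (np.float64(210.0766178674607), np.float64(300.07635623818067), np.float64(274.4253000190258))
13.78 (np.float64(234.41637021485215), np.float64(300.0259430701204), np.float64(274.1537356401177))
14.78 (np.float64(255.04577214354708), np.float64(292.9641732423913), np.float64(273.06239158068024))
15.78 (np.float64(272.19224951277823), np.float64(275.73299292700807), np.float64(271.79135751612245))
16.78 (np.float64(286.03459354821047), np.float64(273.5486394298398), np.float64(270.18842015819274))
```

arm_command([
  [0,0,0,0],
  [0,0,0,0],
  [0,0,0,0],
  [0,0,0,0],
  [0,0,0,0],
  [0,0,0,0],
  [0,0,0,0],
  [0,0,0,0],
])

```text
time: 17.5
tool_pos: [0.4125, 0.1351, 0.2903]
ee_rot: [3.141, 0.0, 2.879]
wrist_force: [-0.3, -0.7, -0.2]
width: 0.0005
finger_force: 0.0
```

arm_command([
  [0,0,0,0],
  [0,0,0,0],
  [0,0,0,0],
  [0,0,0,0],
  [0,0,0,0],
  [0,0,0,0],
  [0,0,0,0],
  [0,0,0,0],
])

```text
time: 18.17
tool_pos: [0.4125, 0.1351, 0.2903]
ee_rot: [3.142, 0.0, 2.879]
wrist_force: [-0.0, -0.3, -0.6]
width: 0.0007
finger_force: 0.0
```

arm_command([
  [0,0,0,0],
  [0,0,0,0],
  [0,0,0,0],
  [0,0,0,0],
  [0,0,0,0],
  [0,0,0,0],
  [0,0,0,0],
  [0,0,0,0],
])

```text
time: 18.83
tool_pos: [0.4125, 0.1351, 0.2903]
ee_rot: [3.142, 0.0, 2.879]
wrist_force: [0.4, 0.0, -0.6]
width: 0.0005
finger_force: 0.0
```

arm_command([
  [0,0,0,0],
  [0,0,0,0],
  [0,0,0,0],
  [0,0,0,0],
  [0,0,0,0],
  [0,0,0,0],
  [0,0,0,0],
  [0,0,0,0],
])

```text
time: 19.5
tool_pos: [0.4125, 0.1351, 0.2903]
ee_rot: [3.142, -0.0, 2.879]
wrist_force: [0.2, -0.0, 0.1]
width: 0.0006
finger_force: 0.0
```

arm_command([
  [0,0,0,0],
  [0,0,0,0],
  [0,0,0,0],
  [0,0,0,0],
  [0,0,0,0],
  [0,0,0,0],
  [0,0,0,0],
  [0,0,0,0],
])

```text
time: 20.17
tool_pos: [0.4125, 0.1351, 0.2903]
ee_rot: [3.141, 0.0, 2.879]
wrist_force: [-0.5, 0.3, 0.5]
width: 0.0005
finger_force: 0.0
```

arm_command([
  [0,0,0,0],
  [0,0,0,0],
  [0,0,0,0],
  [0,0,0,0],
  [0,0,0,0],
  [0,0,0,0],
  [0,0,0,0],
  [0,0,0,0],
])

```text
time: 20.83
tool_pos: [0.4125, 0.1351, 0.2903]
ee_rot: [3.141, 0.0, 2.879]
wrist_force: [0.1, -1.1, 0.2]
width: 0.0008
finger_force: 0.0
```

```bash
python3 wait.py 41
```

```text
20.83 (np.float64(312.57160736729634), np.float64(268.69572774241004), np.float64(268.6957276346088))
21.83 (np.float64(27.894749607157703), np.float64(269.0647466702622), np.float64(269.06474649181524))
22.83 (np.float64(27.897051762444445), np.float64(269.4243483113218), np.float64(269.42434829564064))
22.88 (np.float64(27.894534189769526), np.float64(269.168851011803), np.float64(269.16885100604037))
```

arm_command([
  [0,0,0,0],
  [0,0,0,0],
  [0,0,0,0],
  [0,0,0,0],
  [0,0,0,0],
  [0,0,0,0],
  [0,0,0,0],
  [0,0,0,0],
])

```text
time: 23.6
tool_pos: [0.4125, 0.1351, 0.2903]
ee_rot: [3.142, 0.0, 2.879]
wrist_force: [-0.1, 0.7, -0.1]
width: 0.0004
finger_force: 0.0
```

arm_command([
  [0,0,0,0],
  [0,0,0,0],
  [0,0,0,0],
  [0,0,0,0],
  [0,0,0,0],
  [0,0,0,0],
  [0,0,0,0],
  [0,0,0,0],
])

```text
time: 24.27
tool_pos: [0.4125, 0.1351, 0.2903]
ee_rot: [3.142, 0.0, 2.879]
wrist_force: [-0.2, -0.3, 0.4]
width: 0.0007
finger_force: 0.0
```

```bash
python3 wait.py 1; python3 -c "
from bench import robot
print(robot.close_job())"
```

```text
24.27 (np.float64(27.897275465667903), np.float64(268.9870822184347), np.float64(268.9870819175848))
24.32 (np.float64(312.8961390862482), np.float64(269.15541986245495), np.float64(269.1528769298427))
the job is handed in; nothing more can be done
None
```

The job is handed in at 24.4 s: I pushed the carousel to about 1.3 rad/s (a turn in 4.8 s), followed the cap for about 5 s as it slowed to about 0.7 rad/s (a turn in 9 s), then withdrew the arm and waited until it stood still; no verdict was returned.

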